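# Clear the phone repair mat into the fitted holders

### The arm

A 6-joint arm with a two-finger parallel gripper is mounted at the origin on a cart in front of the work surface, level with it; the furniture and walls round the work are solid. World frame = base frame: x ahead of the robot, y to its left, z up, the work surface at z = 0. Lengths are in m, angles in rad, forces in N, time in s.
With the tool pointing down it reaches from about 0.35 to 1 m from the base axis. Payload 7.1 kg.
Tool frame: the origin (TCP) lies at the very end of the fingers, on their centre line; the grasp point (between the pads) lies 19 mm behind it; z points along the fingers, y is the line along which they close (so a half turn about z gives the same grasp; the last joint's range is limited). The gripper opens to 85 mm and grips with 20 to 120 N. Pads are 22 mm wide; open, the fingers measure 114 mm over their backs; the gripper's body (76 mm by 85 mm) begins 54 mm behind the grasp point. The pads swing forward as they close: fully open they stand 13 mm farther back than shut.
Start: joints at [-1.246, 0.423, 1.63, -0, 1.089, -0.019], TCP at [0.211, -0.588, 0.231] pointing down, gripper open.
Joint ranges: [-3, 3], [-0.9, 2.11], [0.09, 2.58], [-1.31, 4.45], [0.11, 2.69], [-2.54, 2.54]. Speed limits (rad/s): [2.39, 2.39, 3.01, 3.14, 3.14, 3.14].

### API

Orientations are given as a rotation vector (axis times angle).
In Python, from plant import r gives the robot as it stands. The module is installed in compiled form; this text tells all that it offers.
- The arm moves only by the tool drive_tool, never from a script. Its argument "increments" is a list of rows, each a list of 7 numbers: the shift along the tool's x, y, z in units of 50 cm (1.0 is 50 cm), then the turn, a rotation vector about the tool's x, y, z in units of pi rad (1.0 is pi rad), then the gripper command: -1 is fully open, 1 is shut, values between are in proportion. In form: [[x, y, z, ax, ay, az, jaw], ...]. A call has 1 to 12 rows; each row is the pose to reach, as a shift and turn from the pose commanded when the call began, along the tool's axes at that moment, turning the shorter way round; what a row does not reach only later rows make up. A row lasts 1/8 s, in which the tool goes at most 62.5 mm and 10.7 degrees, less where a joint would pass 70% of its speed; a pose out of reach is approached as far as the arm can. A call with a number of a shift or a turn outside -1 to 1 is refused whole. A call with a gripper value outside its range is refused whole. The fingers move at their own pace and stop on an object; the grip force is fixed at half the most. Time passes only in rows, so rows that repeat a pose let the fingers close. It gives the time, the measured TCP pose, the force, the opening and the grip force at its end, in the units of the state.
- r.observe(): the state, without advancing time (a new reading comes with each control period).
- r.capture(name): name is "side" or "top" or "wrist"; returns a dict with "pixels" (420x560x3 uint8, red, green, blue), "fx", "fy", "cx", "cy" (pixels), "eye" and "rotation" of the camera in the world; the wrist camera has in their place "T_tool_cam" (4x4, takes a point from camera to tool coordinates, whose origin is the TCP and whose axes are the flange's). Camera axes: x right, y up, looking along -z (the intrinsics and any distortion apply to the point x, -y, -z); pixel columns grow to the right and rows downward; lengths in m; the calibration is good to about 2 mm. A picture is of the moment at which its call begins: read the wrist's pose just before it. There is no depth.
- r.job_done(): hands the job in; it is judged then, once.
The state is a dict: "time": time; "joint_positions": joint angles; "qvel": joint speeds; "tau": joint torques, N m; "eef_pos": TCP position; "tcp_rot": TCP orientation; "wrist_force": force on the tool from outside, world axes, zero at the start; "wrist_torque": the same for the moment, N m; "opening": finger opening in m; "grasp_force": force on a finger pad.
Only numpy, scipy, OpenCV 4.12 (cv2) and the standard library are available. Lean on these libraries where they do the work, as an engineer would, in place of code of your own. Each camera call takes 0.05 s, during which the arm holds its last target. There are 200 camera calls.

### The job

Clear the repair mat: put the large phone, the small phone, the battery and the loupe lens away, each lying flat on the pad between the guides of the holder made for its size and shape, the phones either way round but the battery with its brown ribbon tail out through the slot in the end of its holder. Set every part down rather than dropping it, and leave the swab tub and the dropper bottle where they stand.

Things in the scene. Friction and masses are not known exactly. Their poses are not given: they have to be found in the camera images.
- large_phone: The larger of the two teal phones, plain back up, 118 mm (its x) by 62 mm (its y), 8 mm thick, 0.13 kg. Origin at the centre of its underside, z up. Starts on the grey silicone mat (2 mm thick, fixed, to the left of the holders). Take it across its 62 mm width.
- small_phone: The smaller teal phone, back up, a small black camera square in one corner, 104 mm (its x) by 52 mm (its y), 8 mm thick, 0.12 kg. Origin at the centre of its underside, z up. Starts on the mat. Take it across its 52 mm width.
- battery: Flat black phone battery, 0.045 kg. The stiff cell is 38 mm (its x) by 98 mm (its y), 4 mm thick; a brown ribbon tail, near x = +9, sticks out about 16 mm at its -y end. Origin on its underside, z up, 9 mm from the cell's centre towards the tail: the cell spans y = -40 to +58, x = -19 to +19 mm. Starts on the mat. Take it across its 38 mm width.
- loupe_lens: Round loupe lens in a black ring, 36 mm across, 6 mm thick, 0.03 kg. Origin at the centre of its underside, z up. Starts on the mat; turned at random, which does not matter.
- holder_large: Holder of the large phone, among the holders right of the mat. Fixed aluminium plate with a grey felt pad in the part's outline (the part lies on it, 7 mm up). Black corner guides rise 9 mm above the pad, 5 mm clear of the part, flaring outward. Plate 156 x 100 mm. Origin: centre of its underside; x along the phone, y across it. Long sides open for the fingers over the middle 80 mm.
- holder_small: Holder of the small phone. Fixed aluminium plate with a grey felt pad in the part's outline (the part lies on it, 7 mm up). Black corner guides rise 9 mm above the pad, 5 mm clear of the part, flaring outward. Plate 142 x 90 mm. Origin: centre of its underside; x along the phone, y across it. Long sides open for the fingers over the middle 70 mm.
- holder_battery: Holder of the battery, like the others: fixed plate, felt pad (top 7 mm up), guides 9 mm above it, 5 mm clear. Plate 76 (x) x 136 mm (y). +y end: full-width stop; -y end: tail slot (x -6 to +24) with felt tongue. Origin on its underside where the battery's origin belongs, 9 mm from the pad's centre towards the slot; axes as the battery's. Long sides open 60 mm at mid-length.
- holder_lens: Holder of the lens, the smallest, pad round. Fixed aluminium plate with a grey felt pad in the part's outline (the part lies on it, 7 mm up). Four black tapered pins, 8 mm thick at the foot, rise 9 mm above the pad at x = +-15, y = +-23 mm, 5 mm clear of the lens. Plate 64 (x) x 80 mm (y). Origin: centre of its underside. Hold the lens along the holder's x, between the pins.
- bud_tub: Bystander: clear tub of pink and white cotton swabs, 66 mm across, 76 mm high, standing behind the holders. Origin at the centre of its underside. Leave it alone.
- dropper_black: Bystander: small black dropper bottle, 27 mm across, 86 mm high, standing behind the holders to the right of the tub. Origin at the centre of its underside. Leave it alone.

How it is judged:
By the outcome, as a careful person would: the job done as asked, in the order asked, and still so for the second after the job is handed in, with the robot touching nothing.
It also fails if it takes over 109 s, if anything falls off the work surface, if the arm or the gripper's body presses on something with over 40 N, if the wrist force passes 120 N, or if a joint passes its speed limit or range.

## Working session

There is one attempt and no reset: what is moved stays moved. The work goes in short steps, Python scripts to look and compute and a tool call to move; the robot and the scene stay as the last step left them, time stands still between calls to the robot, and variables do not carry over. Pictures are saved under pics/ and viewed, at most 14 in all, crops included, and the job is handed in when it is done.

Besides the shell and the picture viewer there is one more tool, called after "Request:" by a JSON object that holds its "fn" and its "kwargs". drive_tool: Moves the arm, as the interface text tells. Shifts and turns lie within -1 to 1; 1 stands for 50 cm of shift or pi rad of turn. Its arguments: {"type":"object","properties":{"increments":{"type":"array","items":{"type":"array","items":{"type":"number","minimum":-1,"maximum":1}}}},"required":["increments"]}

```bash
mkdir -p pics
cat > h.py <<'E'
import numpy as np, cv2
from scipy.spatial.transform import Rotation as R
from plant import r
def snap(name,fn):
    s=r.observe(); c=r.capture(name)
    cv2.imwrite(f'pics/{fn}.png',c['pixels'][:,:,::-1])
    if 'T_tool_cam' in c:
        T=np.eye(4);T[:3,:3]=R.from_rotvec(s['tcp_rot']).as_matrix();T[:3,3]=s['eef_pos'];T=T@c['T_tool_cam']
        c['rotation']=T[:3,:3];c['eye']=T[:3,3]
    np.savez(f'pics/{fn}.npz',**{k:v for k,v in c.items()})
    return c
def load(fn): return dict(np.load(f'pics/{fn}.npz',allow_pickle=True))
def world(c,px,z):
    px=np.atleast_2d(px).astype(float)
    d=np.c_[(px[:,0]-c['cx'])/c['fx'],-(px[:,1]-c['cy'])/c['fy'],-np.ones(len(px))]@np.array(c['rotation']).T
    e=np.array(c['eye']); return e+d*((z-e[2])/d[:,2])[:,None]
def pix(c,P):
    q=(np.atleast_2d(P)-c['eye'])@np.array(c['rotation'])
    return np.c_[c['cx']+c['fx']*q[:,0]/-q[:,2],c['cy']-c['fy']*q[:,1]/-q[:,2]]
E
python3 - <<'E'
from h import *
c=snap('top','top0'); print({k:(v if k!='pixels' else v.shape) for k,v in c.items()})
s=r.observe(); print(s)
snap('side','side0')
E
```

```text
{'pixels': (420, 560, 3), 'fx': 406.1197202820093, 'fy': 406.1197202820093, 'cx': 274.99838858668136, 'cy': 209.1906732772651, 'eye': array([0.45546362, 0.01697639, 1.0817824 ]), 'rotation': array([ 0.10211666, -0.06931086, -1.56010418])}
{'time': 0.05, 'joint_positions': array([-1.24597966e+00,  4.23860259e-01,  1.63067888e+00,  2.10181008e-06,
        1.08860245e+00, -1.90213645e-02]), 'qvel': array([-6.88749845e-05,  5.65862185e-04, -3.07714484e-04,  6.49970429e-04,
        2.26176227e-04, -1.99388685e-03]), 'tau': array([ 8.74768048e-04, -5.58900726e+01, -2.82737392e+01, -1.16728302e-05,
        2.91375603e-03,  1.38879977e-05]), 'eef_pos': array([ 0.2105285 , -0.58789925,  0.23053793]), 'tcp_rot': array([-3.09377186e+00, -5.37179443e-01,  3.67494100e-04]), 'wrist_force': array([ 0.66979732, -0.13800727, -0.38365078]), 'wrist_torque': array([-0.0331865 ,  0.01027576, -0.04233467]), 'grasp_force': 0.0, 'opening': 0.08532478274889581}
```

```bash
sed -i "s/    np.savez/    else: c['rotation']=R.from_rotvec(c['rotation']).as_matrix()\n    np.savez/" h.py
python3 - <<'E'
from h import *
c=load('top0'); c['rotation']=R.from_rotvec(c['rotation']).as_matrix(); np.savez('pics/top0.npz',**c)
print(c['rotation'].round(3), c.keys())
E
```

```text
[[ 0.01   0.994 -0.109]
 [-1.     0.008 -0.021]
 [-0.02   0.109  0.994]] dict_keys(['pixels', 'fx', 'fy', 'cx', 'cy', 'eye', 'rotation'])
```

View pics/top0.png

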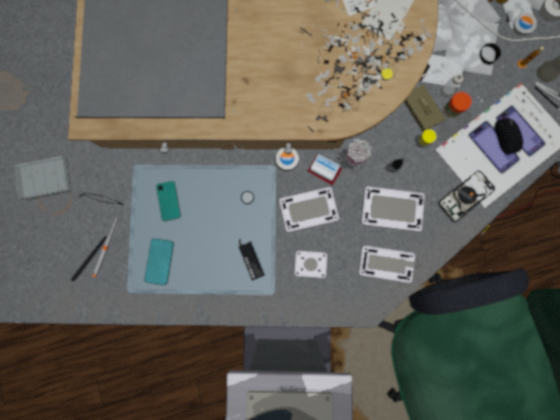

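Run:
```python
from h import *
c=load('top0'); im=c['pixels'][150:300,125:430,::-1]
cv2.imwrite('pics/crop0.png',cv2.resize(im,None,fx=2.6,fy=2.6,interpolation=cv2.INTER_CUBIC))
px=[(159,262),(168,200),(251,260),(247,197),(393,209),(309,209),(311,264),(387,264),(358,152),(398,165),(130,165),(276,294)]
print(world(c,px,0.005).round(3))
```

```text
[[ 0.431  0.346  0.005]
 [ 0.596  0.328  0.005]
 [ 0.438  0.102  0.005]
 [ 0.606  0.116  0.005]
 [ 0.576 -0.273  0.005]
 [ 0.575 -0.05   0.005]
 [ 0.43  -0.056  0.005]
 [ 0.432 -0.254  0.005]
 [ 0.731 -0.182  0.005]
 [ 0.695 -0.289  0.005]
 [ 0.691  0.436  0.005]
 [ 0.351  0.035  0.005]]
```

View pics/crop0.png

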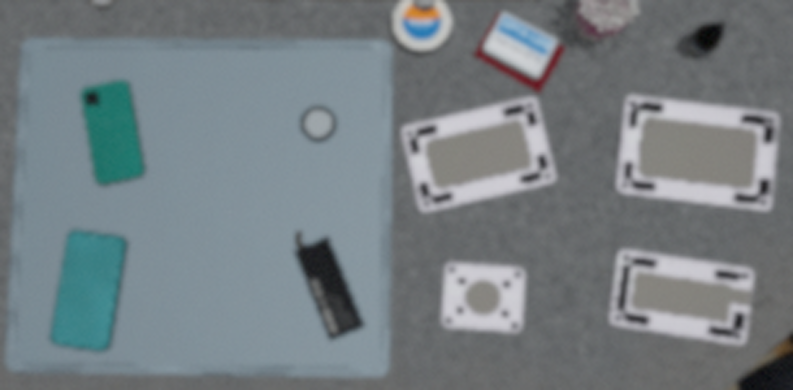

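```bash
cat >> h.py <<'E'
def rects(c,mask,z,lo,hi,hull=True):
    "min-area rectangles (centre, sides mm, yaw deg of the long side) of the blobs, at height z"
    out=[]
    for k in cv2.findContours(mask.astype(np.uint8),cv2.RETR_EXTERNAL,cv2.CHAIN_APPROX_NONE)[0]:
        # contour runs through pixel centres: half a pixel is lost at each side
        w=world(c,k[:,0],z)[:,:2]; (x,y),(a,b),t=cv2.minAreaRect((w*1000).astype(np.float32))
        pxmm=np.linalg.norm(np.diff(world(c,[(280,210),(281,210)],z),axis=0))*1000
        a+=pxmm;b+=pxmm
        if a<b: a,b,t=b,a,t+90
        if lo<a<hi and b>20: out.append([round(v,1) for v in (x,y,a,b,(t+90)%180-90)]+k[:,0].mean(0).round().tolist())
    return out
E
python3 - <<'E'
from h import *
c=load('top0'); p=c['pixels']; hsv=cv2.cvtColor(p,cv2.COLOR_RGB2HSV)
for q in [(159,262),(168,200),(251,262),(247,197),(242,197),(375,196),(393,209),(200,230),(300,240)]: print(q,hsv[q[1],q[0]])
H,S,V=[hsv[:,:,i].astype(int) for i in range(3)]
print('teal',rects(c,(abs(H-87)<12)&(S>120),.010,80,140))
roi=np.zeros(H.shape,bool);roi[170:290,135:275]=1
print('dark',rects(c,roi&(V<95),.006,25,140))
roi[:]=0;roi[180:290,277:430]=1
m=(roi&(V>165)&(S<40)).astype(np.uint8); m=cv2.morphologyEx(m,cv2.MORPH_CLOSE,np.ones((7,7)))
print('plates',rects(c,m,.004,50,190))
E
```

```text
(159, 262) [ 92 141 136]
(168, 200) [ 87 191 115]
(251, 262) [113  24  43]
(247, 197) [102  20 170]
(242, 197) [ 99  18 139]
(375, 196) [ 23   8 135]
(393, 209) [ 23  16 131]
(200, 230) [ 99  38 153]
(300, 240) [100   7 107]
teal [[86.2, -534.4, np.float64(134.9), np.float64(69.4), -89.0, 503.0, 408.0], [432.6, 345.1, np.float64(114.5), np.float64(59.3), -7.4, 159.0, 261.0], [594.3, 327.1, np.float64(102.3), np.float64(50.2), 12.2, 168.0, 200.0]]
dark [[442.9, 103.8, np.float64(109.6), np.float64(37.8), 23.0, 250.0, 260.0]]
plates [[429.8, -54.6, np.float64(84.1), np.float64(68.0), 86.8, 310.0, 264.0], [432.7, -253.6, np.float64(139.7), np.float64(79.6), 81.8, 387.0, 264.0], [575.3, -49.1, np.float64(145.1), np.float64(94.0), -76.7, 309.0, 209.0], [578.7, -273.1, np.float64(159.4), np.float64(103.8), 83.4, 393.0, 209.0]]
```

```bash
cat >> h.py <<'E'
def go(x,y,z,yaw,ref=None):
    "row (6 numbers) and least number of rows to TCP x,y,z (m), tool-x yaw (deg), tool down"
    s=r.observe(); R0=R.from_rotvec(s['tcp_rot'])
    t=np.deg2rad(yaw); Rt=R.from_matrix(np.array([[np.cos(t),np.sin(t),0],[np.sin(t),-np.cos(t),0],[0,0,-1]]))
    d=R0.inv().apply(np.array([x,y,z])-s['eef_pos']); w=(R0.inv()*Rt).as_rotvec()
    print(np.r_[d/.5,w/np.pi].round(4).tolist(), 'rows',round(max(np.linalg.norm(d)/.0625,np.rad2deg(np.linalg.norm(w))/10.7),1))
def st():
    s=r.observe(); M=R.from_rotvec(s['tcp_rot']).as_matrix()
    print('t',round(s['time'],2),'pos',s['eef_pos'].round(4),'yaw',round(np.degrees(np.arctan2(M[1,0],M[0,0])),2),'tilt',np.degrees(np.arccos(-M[2,2])).round(2),'q',s['joint_positions'].round(2),'F',s['wrist_force'].round(1),'open',round(s['opening'],4),'g',round(s['grasp_force'],1))
E
python3 - <<'E'
from h import *
st(); go(.5,-.26,.3,83)
E
```

```text
t 0.1 pos [ 0.2105 -0.5879  0.2306] yaw 19.7 tilt 0.08 q [-1.25  0.42  1.63 -0.    1.09 -0.02] F [-0.6 -0.1 -0.7] open 0.0852 g 0.0
[0.7662, -0.4225, -0.1382, -0.0004, -0.0003, -0.3517] rows 7.1
```

Request:
{"fn": "drive_tool", "kwargs": {"increments": [[0.766,-0.422,-0.138,0,0,-0.352,-1],[0.766,-0.422,-0.138,0,0,-0.352,-1],[0.766,-0.422,-0.138,0,0,-0.352,-1],[0.766,-0.422,-0.138,0,0,-0.352,-1],[0.766,-0.422,-0.138,0,0,-0.352,-1],[0.766,-0.422,-0.138,0,0,-0.352,-1],[0.766,-0.422,-0.138,0,0,-0.352,-1],[0.766,-0.422,-0.138,0,0,-0.352,-1],[0.766,-0.422,-0.138,0,0,-0.352,-1],[0.766,-0.422,-0.138,0,0,-0.352,-1]]}}

```text
time: 1.35
eef_pos: [0.4991, -0.2615, 0.2998]
tcp_rot: [-2.353, -2.081, 0.001]
wrist_force: [0.3, 0.2, 0.2]
opening: 0.0858
grasp_force: 0.0
```

Run:
```python
from h import *
st(); c=snap('wrist','w1'); print(c['T_tool_cam'].round(3),c['fx'],c['cx'],c['cy'],c['eye'].round(3)); go(.5,-.05,.3,95)
```

```text
t 1.35 pos [ 0.4991 -0.2615  0.2998] yaw 82.98 tilt 0.06 q [-0.5   0.26  1.7  -0.    1.18 -0.38] F [0.3 0.2 0.2] open 0.0858 g 0.0
[[ 0.     0.964  0.265  0.067]
 [ 1.    -0.     0.     0.   ]
 [ 0.     0.265 -0.964 -0.142]
 [ 0.     0.     0.     1.   ]] 315.4955365484753 284.555174894015 212.48170466775585 [ 0.508 -0.195  0.442]
[0.4203, -0.0501, -0.0001, -0.0003, -0.0001, -0.0669] rows 3.4
```

View pics/w1.png

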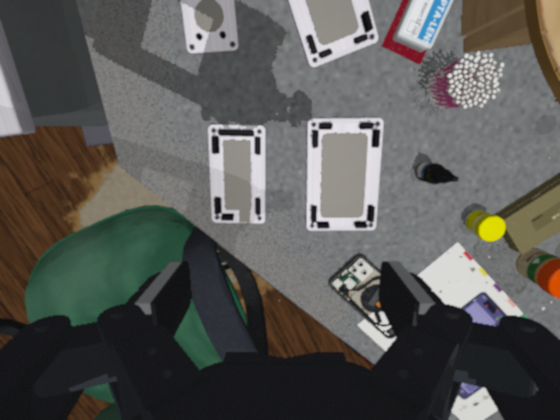

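Request:
{"fn": "drive_tool", "kwargs": {"increments": [[0.42,-0.05,0,0,0,-0.067,-1],[0.42,-0.05,0,0,0,-0.067,-1],[0.42,-0.05,0,0,0,-0.067,-1],[0.42,-0.05,0,0,0,-0.067,-1],[0.42,-0.05,0,0,0,-0.067,-1],[0.42,-0.05,0,0,0,-0.067,-1]]}}

```text
time: 2.15
eef_pos: [0.5006, -0.0505, 0.3003]
tcp_rot: [2.121, 2.317, -0.001]
wrist_force: [0.1, 0.3, -0.6]
opening: 0.085
grasp_force: 0.0
```

Run:
```python
from h import *
st(); snap('wrist','w2'); go(.5,.2,.33,180)
for f in ['w1','w2']:
    c=load(f); hsv=cv2.cvtColor(c['pixels'],cv2.COLOR_RGB2HSV); H,S,V=[hsv[:,:,i].astype(int) for i in range(3)]
    m=((V>185)&(S<40)).astype(np.uint8); m[240:]=0
    m2=cv2.morphologyEx(m,cv2.MORPH_CLOSE,np.ones((9,9)))
    cs=cv2.findContours(m,cv2.RETR_CCOMP,cv2.CHAIN_APPROX_NONE)
    print(f,'plates',rects(c,m2,.004,50,190))
    # pads = holes in the plate
    n,l,sta,cen=cv2.connectedComponentsWithStats(((m==0)&(V>95)&(V<175)&(S<70)).astype(np.uint8),connectivity=4)
    for i in range(1,n):
        if 400<sta[i,4]<8000: print('pad',sta[i,4],cen[i].round(),rects(c,cv2.morphologyEx((l==i).astype(np.uint8),cv2.MORPH_OPEN,np.ones((3,3))),.007,30,150))
```

```text
t 2.15 pos [ 0.5006 -0.0505  0.3003] yaw 95.05 tilt 0.03 q [-0.12  0.16  1.82 -0.    1.15 -0.21] F [ 0.1  0.3 -0.6] open 0.085 g 0.0
[0.4994, 0.0425, -0.0596, -0.0001, 0.0, -0.4722] rows 7.9
w1 plates [[433.4, -252.9, np.float64(136.9), np.float64(76.9), 82.0, 237.0, 173.0], [580.4, -272.7, np.float64(157.4), np.float64(102.6), 84.1, 343.0, 173.0], [150.3, -124.4, np.float64(80.8), np.float64(25.0), 69.6, 5.0, 105.0], [756.4, -168.2, np.float64(69.5), np.float64(67.7), -9.0, 475.0, 79.0], [693.4, -88.1, np.float64(58.6), np.float64(48.3), 62.6, 426.0, 19.0], [584.2, -78.3, np.float64(93.0), np.float64(82.4), 13.2, 333.0, 30.0], [412.5, -63.2, np.float64(59.7), np.float64(30.2), 86.2, 192.0, 27.0]]
pad 4380 [189.  31.] [[402.4, -76.1, np.float64(123.2), np.float64(84.1), -7.0, 193.0, 28.0]]
pad 1730 [332.  19.] [[581.4, -73.4, np.float64(55.1), np.float64(53.8), -77.3, 331.0, 18.0]]
pad 847 [12. 92.] []
pad 3618 [343. 174.] [[579.6, -271.3, np.float64(117.2), np.float64(61.9), 83.4, 343.0, 174.0]]
pad 588 [357. 285.] [[584.3, -462.0, np.float64(30.8), np.float64(21.7), 83.1, 356.0, 296.0]]
w2 plates [[697.1, -95.8, np.float64(67.7), np.float64(47.9), 62.0, 417.0, 218.0], [430.8, -54.0, np.float64(81.8), np.float64(66.0), 86.4, 234.0, 173.0], [716.3, 10.1, np.float64(61.7), np.float64(58.3), 86.4, 449.0, 145.0], [576.6, -49.3, np.float64(144.4), np.float64(92.6), -76.5, 338.0, 176.0]]
pad 3254 [ 31. 100.] []
pad 2601 [338. 178.] [[575.7, -48.4, np.float64(103.9), np.float64(51.8), -76.4, 338.0, 178.0]]
pad 509 [234. 174.] [[430.9, -53.7, np.float64(36.3), np.float64(34.7), -86.8, 234.0, 174.0]]
pad 2515 [322. 318.] [[579.3, -272.7, np.float64(122.4), np.float64(62.2), 83.5, 322.0, 318.0]]
```

View pics/w2.png

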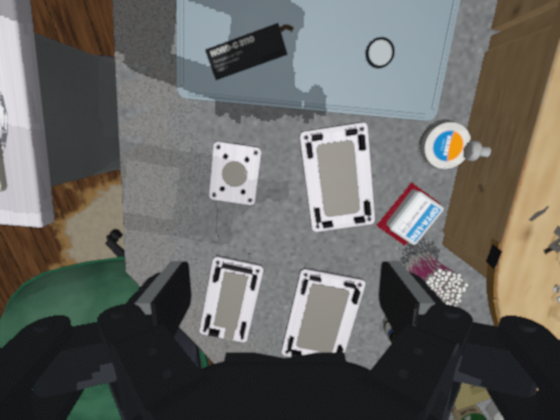

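Run:
```python
from h import *
go(.52,.3,.3,172.6)
```

```text
[0.6951, 0.0998, 0.0003, -0.0001, 0.0, -0.431] rows 7.3
```

Request:
{"fn": "drive_tool", "kwargs": {"increments": [[0.695,0.1,0,0,0,-0.431,-1],[0.695,0.1,0,0,0,-0.431,-1],[0.695,0.1,0,0,0,-0.431,-1],[0.695,0.1,0,0,0,-0.431,-1],[0.695,0.1,0,0,0,-0.431,-1],[0.695,0.1,0,0,0,-0.431,-1],[0.695,0.1,0,0,0,-0.431,-1],[0.695,0.1,0,0,0,-0.431,-1],[0.695,0.1,0,0,0,-0.431,-1],[0.695,0.1,0,0,0,-0.431,-1]]}}

```text
time: 3.45
eef_pos: [0.5201, 0.3005, 0.3002]
tcp_rot: [-0.204, -3.135, 0.0]
wrist_force: [0.9, -0.3, -0.2]
opening: 0.0855
grasp_force: 0.0
```

Run:
```python
from h import *
st(); c=snap('wrist','w3')
hsv=cv2.cvtColor(c['pixels'],cv2.COLOR_RGB2HSV); H,S,V=[hsv[:,:,i].astype(int) for i in range(3)]
m=((abs(H-87)<14)&(S>100)).astype(np.uint8)
print('teal',rects(c,m,.010,60,140),rects(c,m,.006,60,140))
d=((V<75)).astype(np.uint8); d[290:]=0
d1=cv2.morphologyEx(d,cv2.MORPH_OPEN,np.ones((11,11)))
print('bat',rects(c,d1,.006,70,140)); print('lens',rects(c,d,.006,25,60))
```

```text
t 3.45 pos [0.5201 0.3005 0.3002] yaw 172.56 tilt 0.01 q [ 0.5   0.32  1.62 -0.    1.2  -0.94] F [ 0.9 -0.3 -0.2] open 0.0855 g 0.0
teal [[595.0, 328.4, np.float64(103.7), np.float64(51.6), 12.2, 310.0, 224.0], [434.1, 346.5, np.float64(116.2), np.float64(61.2), -7.3, 311.0, 104.0]] [[596.3, 328.6, np.float64(104.6), np.float64(52.1), 12.2, 310.0, 224.0], [433.9, 346.8, np.float64(117.3), np.float64(61.8), -7.3, 311.0, 104.0]]
bat []
lens [[693.2, 447.0, np.float64(46.4), np.float64(46.0), -7.4, 391.0, 279.0], [649.9, 114.5, np.float64(46.4), np.float64(45.6), -7.4, 178.0, 279.0]]
```

View pics/w3.png

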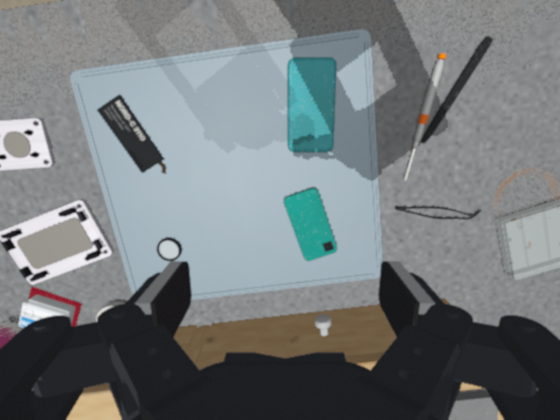

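Run:
```python
from h import *
go(.434,.3465,.05,172.7);go(.434,.3465,-.001,172.7)
```

```text
[0.1822, 0.0688, 0.5005, -0.0, -0.0, -0.0006] rows 4.3
[0.1822, 0.0688, 0.6025, -0.0, -0.0, -0.0006] rows 5.1
```

Request:
{"fn": "drive_tool", "kwargs": {"increments": [[0.182,0.069,0.5,0,0,0,-1],[0.182,0.069,0.5,0,0,0,-1],[0.182,0.069,0.5,0,0,0,-1],[0.182,0.069,0.5,0,0,0,-1],[0.182,0.069,0.5,0,0,0,-1],[0.182,0.069,0.54,0,0,0,-1],[0.182,0.069,0.57,0,0,0,-1],[0.182,0.069,0.59,0,0,0,-1],[0.182,0.069,0.602,0,0,0,-1],[0.182,0.069,0.602,0,0,0,-1]]}}

```text
time: 4.75
eef_pos: [0.4339, 0.3471, -0.0006]
tcp_rot: [0.201, 3.135, 0.0]
wrist_force: [0.8, 0.6, -0.2]
opening: 0.0853
grasp_force: 0.0
```

Run:
```python
from h import *
st()
```

```text
t 4.75 pos [ 0.4339  0.3471 -0.0006] yaw 172.68 tilt 0.01 q [ 0.65  0.68  1.88  0.    0.58 -0.79] F [ 0.8  0.6 -0.2] open 0.0853 g 0.0
```

Request:
{"fn": "drive_tool", "kwargs": {"increments": [[0,0,0,0,0,0,-0.4],[0,0,0,0,0,0,-0.4],[0,0,0,0,0,0,-0.4],[0,0,0,0,0,0,-0.4],[0,0,0,0,0,0,0.5],[0,0,0,0,0,0,0.5]]}}

```text
time: 5.5
eef_pos: [0.434, 0.3474, 0.0005]
tcp_rot: [0.2, 3.134, 0.001]
wrist_force: [-1.0, -1.0, 7.5]
opening: 0.0594
grasp_force: 62.5
```

Request:
{"fn": "drive_tool", "kwargs": {"increments": [[0,0,-0.02,0,0,0,0.5],[0,0,-0.05,0,0,0,0.5],[0,0,-0.1,0,0,0,0.5],[0,0,-0.14,0,0,0,0.5],[0,0,-0.14,0,0,0,0.5]]}}

```text
time: 6.12
eef_pos: [0.4348, 0.3481, 0.0715]
tcp_rot: [0.2, 3.132, 0.004]
wrist_force: [-0.4, -0.1, -1.0]
opening: 0.0594
grasp_force: 65.1
```

Run:
```python
from h import *
st(); snap('wrist','w4'); snap('side','s4')
a=cv2.imread('pics/w4.png')[100:400]; b=cv2.imread('pics/s4.png')
cv2.imwrite('pics/v4.png',cv2.resize(np.vstack([a,b]),None,fx=.8,fy=.8))
```

```text
t 6.12 pos [0.4348 0.3481 0.0715] yaw 172.7 tilt 0.24 q [ 0.65  0.56  1.87  0.    0.71 -0.79] F [-0.4 -0.1 -1. ] open 0.0594 g 65.1
```

View pics/v4.png

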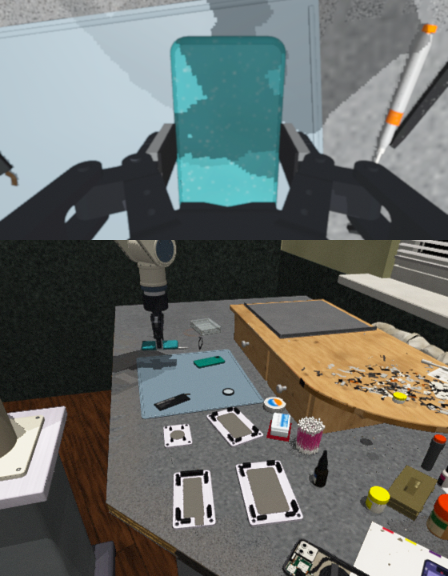

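Run:
```python
from h import *
c=load('w4'); hsv=cv2.cvtColor(c['pixels'],cv2.COLOR_RGB2HSV); H,S,V=[hsv[:,:,i].astype(int) for i in range(3)]
m=((abs(H-90)<12)&(S>90)); col=m[:,285]; t=np.where(col)[0].min(); print(t, m[:,285].sum())
e=world(c,[(285,t-.5)],.080)[0]; s=r.observe(); a=np.deg2rad(172.7)
print('far end along x of tool', (e-s['eef_pos'])[:2]@[np.cos(a),np.sin(a)])
go(.5796,-.2713,.14,83.5);go(.5796,-.2713,.04,83.5)
```

```text
145 214
far end along x of tool 0.05815150951042303
[-0.4468, -1.1898, -0.1411, 0.0002, 0.0, 0.4956] rows 10.2
[-0.4467, -1.1899, 0.0589, 0.0002, 0.0, 0.4956] rows 10.2
```

Request:
{"fn": "drive_tool", "kwargs": {"increments": [[0,0,-0.14,0,0,0,0.5],[-0.3,-0.8,-0.14,0,0,0.33,0.5],[-0.3,-0.8,-0.14,0,0,0.33,0.5],[-0.3,-0.8,-0.14,0,0,0.33,0.5],[-0.3,-0.8,-0.14,0,0,0.33,0.5],[-0.3,-0.8,-0.14,0,0,0.33,0.5],[-0.3,-0.8,-0.14,0,0,0.33,0.5],[-0.3,-0.8,-0.14,0,0,0.33,0.5],[-0.3,-0.8,-0.14,0,0,0.33,0.5]]}}

```text
time: 7.35
eef_pos: [0.5319, -0.0719, 0.1385]
tcp_rot: [-1.733, -2.62, 0.001]
wrist_force: [-0.0, 0.3, -1.0]
opening: 0.0595
grasp_force: 65.8
```

Run:
```python
from h import *
st();go(.5796,-.2713,.14,83.5);go(.5796,-.2713,.03,83.5)
```

```text
t 7.35 pos [ 0.5319 -0.0719  0.1385] yaw 113.03 tilt 0.03 q [-0.16  0.43  1.89 -0.    0.83 -0.56] F [-0.   0.3 -1. ] open 0.0595 g 65.8
[-0.4043, -0.0683, -0.0029, -0.0001, 0.0001, 0.1641] rows 3.3
[-0.4042, -0.0682, 0.2171, -0.0001, 0.0001, 0.1641] rows 3.7
```

Request:
{"fn": "drive_tool", "kwargs": {"increments": [[-0.404,-0.068,0,0,0,0.164,0.5],[-0.404,-0.068,0,0,0,0.164,0.5],[-0.404,-0.068,0,0,0,0.164,0.5],[-0.404,-0.068,0,0,0,0.164,0.5],[-0.404,-0.068,0,0,0,0.164,0.5],[-0.404,-0.068,0.07,0,0,0.164,0.5],[-0.404,-0.068,0.13,0,0,0.164,0.5],[-0.404,-0.068,0.17,0,0,0.164,0.5],[-0.404,-0.068,0.17,0,0,0.164,0.5]]}}

```text
time: 8.48
eef_pos: [0.5791, -0.2656, 0.0528]
tcp_rot: [-2.334, -2.097, 0.002]
wrist_force: [0.7, 0.1, -1.9]
opening: 0.0592
grasp_force: 65.8
```

Run:
```python
from h import *
st();go(.5796,-.2713,.012,83.5);go(.5796,-.2713,.004,83.5)
```

```text
t 8.47 pos [ 0.5791 -0.2656  0.0528] yaw 83.88 tilt 0.22 q [-0.45  0.67  1.69  0.    0.79 -0.34] F [ 0.7  0.1 -1.9] open 0.0592 g 65.8
[-0.0113, 0.0026, 0.0815, -0.0011, -0.0005, 0.0021] rows 0.7
[-0.0113, 0.0026, 0.0975, -0.0011, -0.0005, 0.0021] rows 0.8
```

Request:
{"fn": "drive_tool", "kwargs": {"increments": [[0,0,0,0,0,0,0.5],[0,0,0,0,0,0,0.5],[0,0,0,0,0,0,0.5]]}}

```text
time: 8.85
eef_pos: [0.5807, -0.2679, 0.0553]
tcp_rot: [2.338, 2.097, 0.001]
wrist_force: [0.4, 0.2, -1.0]
opening: 0.0594
grasp_force: 65.8
```

Run:
```python
from h import *
st();go(.5796,-.2713,.012,83.5);go(.5796,-.2713,.004,83.5)
```

```text
t 8.85 pos [ 0.5807 -0.2679  0.0553] yaw 83.77 tilt 0.09 q [-0.45  0.67  1.68  0.    0.79 -0.34] F [ 0.4  0.2 -1. ] open 0.0594 g 65.8
[-0.007, -0.0017, 0.0866, 0.0005, 0.0002, 0.0015] rows 0.7
[-0.007, -0.0017, 0.1026, 0.0005, 0.0002, 0.0015] rows 0.8
```

Request:
{"fn": "drive_tool", "kwargs": {"increments": [[-0.006,-0.002,0.03,0,0,0.0015,0.5],[-0.006,-0.002,0.06,0,0,0.0015,0.5],[-0.006,-0.002,0.065,0,0,0.0015,0.5],[-0.006,-0.002,0.065,0,0,0.0015,0.5],[-0.006,-0.002,0.065,0,0,0.0015,0.5]]}}

```text
time: 9.48
eef_pos: [0.5792, -0.2706, 0.022]
tcp_rot: [2.343, 2.092, 0.0]
wrist_force: [0.6, 0.2, -1.4]
opening: 0.0595
grasp_force: 65.8
```

Run:
```python
from h import *
st();go(.5796,-.2713,.012,83.5);go(.5796,-.2713,.0045,83.5); snap('wrist','w5')
```

```text
t 9.47 pos [ 0.5792 -0.2706  0.022 ] yaw 83.51 tilt 0.03 q [-0.46  0.72  1.69  0.    0.73 -0.34] F [ 0.6  0.2 -1.4] open 0.0595 g 65.8
[-0.0014, 0.0009, 0.02, 0.0001, 0.0, 0.0001] rows 0.2
[-0.0014, 0.0009, 0.035, 0.0001, 0.0, 0.0001] rows 0.3
```

View pics/w5.png

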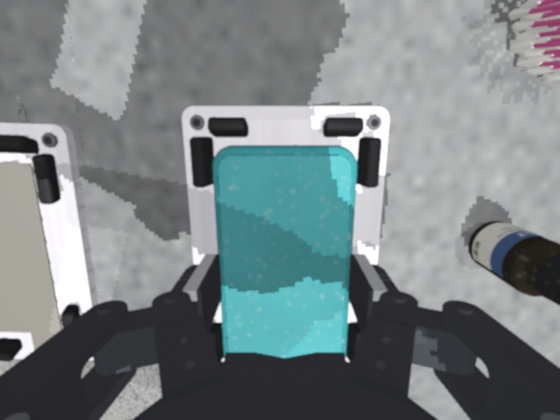

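Request:
{"fn": "drive_tool", "kwargs": {"increments": [[0,0,0.01,0,0,0,0.5],[0,0,0.02,0,0,0,0.5],[0,0,0.028,0,0,0,0.5],[0,0,0.03,0,0,0,0.5],[0,0,0.03,0,0,0,0.5]]}}

```text
time: 10.15
eef_pos: [0.5789, -0.2704, 0.0067]
tcp_rot: [-2.343, -2.092, 0.0]
wrist_force: [-0.2, -0.5, -1.5]
opening: 0.0594
grasp_force: 65.8
```

Bottom should be about 1 mm above the pad; go down a little more until the force shows contact.

Request:
{"fn": "drive_tool", "kwargs": {"increments": [[0,0,0.002,0,0,0,0.5],[0,0,0.004,0,0,0,0.5],[0,0,0.004,0,0,0,0.5]]}}

```text
time: 10.52
eef_pos: [0.5791, -0.2706, 0.0056]
tcp_rot: [2.343, 2.092, 0.0]
wrist_force: [-1.9, 1.2, 5.0]
opening: 0.0594
grasp_force: 66.5
```

Request:
{"fn": "drive_tool", "kwargs": {"increments": [[0,0,0,0,0,0,-0.5],[0,0,0,0,0,0,-0.7],[0,0,0,0,0,0,-1],[0,0,0,0,0,0,-1],[0,0,0,0,0,0,-1],[0,0,-0.03,0,0,0,-1],[0,0,-0.1,0,0,0,-1],[0,0,-0.2,0,0,0,-1],[0,0,-0.3,0,0,0,-1],[0,0,-0.4,0,0,0,-1],[0,0,-0.4,0,0,0,-1],[0,0,-0.4,0,0,0,-1]]}}

```text
time: 12.02
eef_pos: [0.5786, -0.2704, 0.2054]
tcp_rot: [2.343, 2.092, 0.0]
wrist_force: [-0.1, -0.6, -0.2]
opening: 0.0851
grasp_force: 0.0
```

Run:
```python
from h import *
st(); c=snap('wrist','w6')
hsv=cv2.cvtColor(c['pixels'],cv2.COLOR_RGB2HSV); H,S,V=[hsv[:,:,i].astype(int) for i in range(3)]
print('teal',rects(c,cv2.morphologyEx(((abs(H-90)<12)&(S>90)).astype(np.uint8),cv2.MORPH_OPEN,np.ones((5,5))),.015,60,140))
go(.55,.15,.2,150)
```

```text
t 12.03 pos [ 0.5786 -0.2704  0.2054] yaw 83.51 tilt 0.03 q [-0.46  0.47  1.62  0.    1.05 -0.34] F [-0.1 -0.6 -0.2] open 0.0851 g 0.0
teal [[579.6, -269.6, np.float64(115.4), np.float64(60.2), 83.5, 285.0, 187.0]]
[0.8285, -0.151, 0.0092, -0.0003, -0.0004, -0.3694] rows 6.7
```

Request:
{"fn": "drive_tool", "kwargs": {"increments": [[0.828,-0.151,0,0,0,-0.37,-1],[0.828,-0.151,0,0,0,-0.37,-1],[0.828,-0.151,0,0,0,-0.37,-1],[0.828,-0.151,0,0,0,-0.37,-1],[0.828,-0.151,0,0,0,-0.37,-1],[0.828,-0.151,0,0,0,-0.37,-1],[0.828,-0.151,0,0,0,-0.37,-1],[0.828,-0.151,0,0,0,-0.37,-1],[0.828,-0.151,0,0,0,-0.37,-1]]}}

```text
time: 13.2
eef_pos: [0.55, 0.149, 0.2036]
tcp_rot: [-0.809, -3.033, 0.002]
wrist_force: [0.4, 0.0, -0.0]
opening: 0.0851
grasp_force: 0.0
```

Run:
```python
from h import *
st(); go(.595,.3284,.05,192.2);go(.595,.3284,.002,192.2)
```

```text
t 13.2 pos [0.55   0.149  0.2036] yaw 150.12 tilt 0.14 q [ 0.24  0.38  1.77 -0.    0.99 -0.81] F [ 0.4  0.  -0. ] open 0.0851 g 0.0
[0.1002, 0.3567, 0.3067, -0.0004, -0.0007, -0.2338] rows 3.9
[0.1, 0.3568, 0.4027, -0.0004, -0.0007, -0.2338] rows 4.4
```

Request:
{"fn": "drive_tool", "kwargs": {"increments": [[0.1,0.357,0.25,0,0,-0.234,-1],[0.1,0.357,0.25,0,0,-0.234,-1],[0.1,0.357,0.25,0,0,-0.234,-1],[0.1,0.357,0.25,0,0,-0.234,-1],[0.1,0.357,0.25,0,0,-0.234,-1],[0.1,0.357,0.3,0,0,-0.234,-1],[0.1,0.357,0.34,0,0,-0.234,-1],[0.1,0.357,0.36,0,0,-0.234,-1],[0.1,0.357,0.36,0,0,-0.234,-1],[0.1,0.357,0.36,0,0,-0.234,-1],[0.1,0.357,0.36,0,0,-0.234,-1]]}}

```text
time: 14.58
eef_pos: [0.5969, 0.3294, 0.0258]
tcp_rot: [-0.334, 3.122, 0.001]
wrist_force: [0.0, 0.1, 1.3]
opening: 0.0856
grasp_force: 0.0
```

Run:
```python
from h import *
st(); go(.595,.3284,.002,192.2)
```

```text
t 14.57 pos [0.5969 0.3294 0.0258] yaw -167.77 tilt 0.08 q [ 0.49  0.76  1.58  0.    0.8  -1.3 ] F [0.  0.1 1.3] open 0.0856 g 0.0
[0.0041, -0.0012, 0.0475, 0.0001, 0.0004, 0.0001] rows 0.4
```

Request:
{"fn": "drive_tool", "kwargs": {"increments": [[0.004,-0.001,0.02,0,0,0,-1],[0.004,-0.001,0.04,0,0,0,-1],[0.004,-0.001,0.048,0,0,0,-1],[0.004,-0.001,0.048,0,0,0,-1],[0.004,-0.001,0.048,0,0,0,-0.2],[0.004,-0.001,0.048,0,0,0,-0.2],[0.004,-0.001,0.048,0,0,0,-0.2],[0.004,-0.001,0.048,0,0,0,0.5],[0.004,-0.001,0.048,0,0,0,0.5],[0.004,-0.001,0.048,0,0,0,0.5]]}}

```text
time: 15.82
eef_pos: [0.5948, 0.3283, 0.0017]
tcp_rot: [-0.334, 3.123, 0.0]
wrist_force: [-1.5, -0.4, 5.3]
opening: 0.0498
grasp_force: 61.9
```

Request:
{"fn": "drive_tool", "kwargs": {"increments": [[0,0,-0.03,0,0,0,0.5],[0,0,-0.1,0,0,0,0.5],[0,0,-0.2,0,0,0,0.5],[0,0,-0.26,0,0,0,0.5],[0,0,-0.26,0,0,0,0.5],[0,0,-0.26,0,0,0,0.5]]}}

```text
time: 16.58
eef_pos: [0.5938, 0.3278, 0.1301]
tcp_rot: [0.334, -3.123, 0.001]
wrist_force: [-0.7, -0.7, -2.5]
opening: 0.0497
grasp_force: 62.8
```

Run:
```python
from h import *
st(); go(.5757,-.0484,.13,103.6)
```

```text
t 16.57 pos [0.5938 0.3278 0.1301] yaw -167.77 tilt 0.07 q [ 0.49  0.62  1.56  0.    0.96 -1.3 ] F [-0.7 -0.7 -2.5] open 0.0497 g 62.8
[0.1947, -0.7277, 0.0007, -0.0004, -0.0002, 0.4924] rows 8.3
```

Request:
{"fn": "drive_tool", "kwargs": {"increments": [[0.195,-0.728,0,0,0,0.492,0.5],[0.195,-0.728,0,0,0,0.492,0.5],[0.195,-0.728,0,0,0,0.492,0.5],[0.195,-0.728,0,0,0,0.492,0.5],[0.195,-0.728,0,0,0,0.492,0.5],[0.195,-0.728,0,0,0,0.492,0.5],[0.195,-0.728,0,0,0,0.492,0.5],[0.195,-0.728,0,0,0,0.492,0.5],[0.195,-0.728,0,0,0,0.492,0.5],[0.195,-0.728,0.1,0,0,0.492,0.5],[0.195,-0.728,0.16,0,0,0.492,0.5],[0.195,-0.728,0.16,0,0,0.492,0.5]]}}

```text
time: 18.08
eef_pos: [0.5731, -0.0479, 0.0473]
tcp_rot: [-1.937, -2.465, 0.007]
wrist_force: [0.1, 0.1, -1.2]
opening: 0.0498
grasp_force: 62.9
```

Request:
{"fn": "drive_tool", "kwargs": {"increments": [[0,0,0.02,0,0,0,0.5],[0,0,0.04,0,0,0,0.5],[0,0,0.04,0,0,0,0.5],[0,0,0.04,0,0,0,0.5],[0,0,0.04,0,0,0,0.5]]}}

```text
time: 18.7
eef_pos: [0.5767, -0.0483, 0.0313]
tcp_rot: [1.941, 2.469, 0.001]
wrist_force: [-0.3, 0.7, -1.3]
opening: 0.0497
grasp_force: 62.9
```

Run:
```python
from h import *
st(); go(.5757,-.0484,.007,103.6); snap('wrist','w7')
```

```text
t 18.7 pos [ 0.5767 -0.0483  0.0313] yaw 103.67 tilt 0.05 q [-0.1   0.65  1.83  0.    0.66 -0.34] F [-0.3  0.7 -1.3] open 0.0497 g 62.9
[0.0003, -0.002, 0.0487, 0.0003, 0.0001, 0.0004] rows 0.4
```

View pics/w7.png

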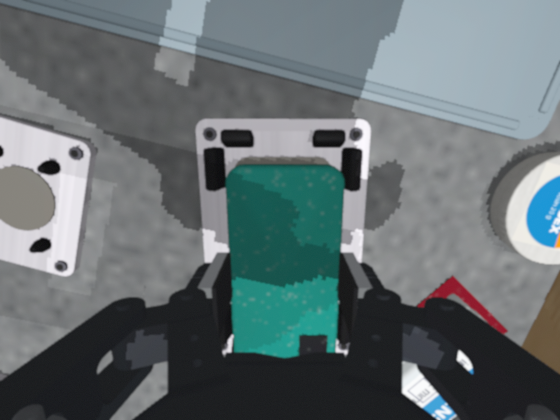

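Request:
{"fn": "drive_tool", "kwargs": {"increments": [[0,-0.002,0.02,0,0,0,0.5],[0,-0.002,0.035,0,0,0,0.5],[0,-0.002,0.044,0,0,0,0.5],[0,-0.002,0.048,0,0,0,0.5],[0,-0.002,0.05,0,0,0,0.5],[0,-0.002,0.05,0,0,0,0.5]]}}

```text
time: 19.5
eef_pos: [0.5749, -0.0484, 0.0066]
tcp_rot: [-1.941, -2.469, 0.001]
wrist_force: [-5.3, 0.5, 10.0]
opening: 0.0497
grasp_force: 64.2
```

Request:
{"fn": "drive_tool", "kwargs": {"increments": [[0,0,0,0,0,0,-0.3],[0,0,0,0,0,0,-0.5],[0,0,0,0,0,0,-0.9],[0,0,0,0,0,0,-0.9],[0,0,0,0,0,0,-1],[0,0,-0.03,0,0,0,-1],[0,0,-0.1,0,0,0,-1],[0,0,-0.2,0,0,0,-1],[0,0,-0.35,0,0,0,-1],[0,0,-0.45,0,0,0,-1],[0,0,-0.45,0,0,0,-1],[0,0,-0.45,0,0,0,-1]]}}

```text
time: 21.0
eef_pos: [0.575, -0.0484, 0.2315]
tcp_rot: [1.941, 2.469, 0.001]
wrist_force: [-0.7, 1.0, -0.9]
opening: 0.0854
grasp_force: 0.0
```

Run:
```python
from h import *
st(); c=snap('wrist','w8')
hsv=cv2.cvtColor(c['pixels'],cv2.COLOR_RGB2HSV); H,S,V=[hsv[:,:,i].astype(int) for i in range(3)]
print('teal',rects(c,cv2.morphologyEx(((abs(H-90)<14)&(S>90)).astype(np.uint8),cv2.MORPH_OPEN,np.ones((5,5))),.015,60,140))
go(.53,.12,.25,203)
```

```text
t 21.0 pos [ 0.575  -0.0484  0.2315] yaw 103.67 tilt 0.05 q [-0.1   0.35  1.74 -0.    1.05 -0.34] F [-0.7  1.  -0.9] open 0.0854 g 0.0
teal [[581.2, -250.5, np.float64(84.5), np.float64(60.4), 83.7, 252.0, 332.0], [575.6, -49.0, np.float64(101.6), np.float64(50.3), -76.3, 285.0, 187.0]]
[0.3482, -0.0068, -0.0392, -0.0002, -0.0004, -0.5518] rows 9.3
```

Request:
{"fn": "drive_tool", "kwargs": {"increments": [[0.348,-0.007,-0.04,0,0,-0.55,-1],[0.348,-0.007,-0.04,0,0,-0.55,-1],[0.348,-0.007,-0.04,0,0,-0.55,-1],[0.348,-0.007,-0.04,0,0,-0.55,-1],[0.348,-0.007,-0.04,0,0,-0.55,-1],[0.348,-0.007,-0.04,0,0,-0.55,-1],[0.348,-0.007,-0.04,0,0,-0.55,-1],[0.348,-0.007,-0.04,0,0,-0.55,-1],[0.348,-0.007,-0.04,0,0,-0.55,-1],[0.348,-0.007,-0.04,0,0,-0.55,-1],[0.348,-0.007,-0.04,0,0,-0.55,-1],[0.348,-0.007,-0.04,0,0,-0.55,-1]]}}

```text
time: 22.55
eef_pos: [0.5303, 0.1197, 0.2499]
tcp_rot: [0.616, -3.079, -0.0]
wrist_force: [-0.8, -0.1, -0.2]
opening: 0.0856
grasp_force: 0.0
```

Run:
```python
from h import *
st(); c=snap('wrist','w9')
hsv=cv2.cvtColor(c['pixels'],cv2.COLOR_RGB2HSV); V=hsv[:,:,2].astype(int)
d=(V<75).astype(np.uint8); d[250:]=0
# cell: close lettering, open tail away
d1=cv2.morphologyEx(cv2.morphologyEx(d,cv2.MORPH_CLOSE,np.ones((15,15))),cv2.MORPH_OPEN,np.ones((17,17)))
for z in (.006,.004): print('bat',rects(c,d1,z,60,140))
```

```text
t 22.55 pos [0.5303 0.1197 0.2499] yaw -157.38 tilt 0.11 q [ 0.2   0.28  1.79  0.    1.07 -1.77] F [-0.8 -0.1 -0.2] open 0.0856 g 0.0
bat [[438.4, 102.3, np.float64(94.6), np.float64(36.4), 22.7, 301.0, 102.0], [262.7, 284.0, np.float64(89.1), np.float64(28.1), -67.3, 523.0, 10.0]]
bat [[438.3, 102.3, np.float64(95.1), np.float64(36.6), 22.7, 301.0, 102.0], [261.7, 284.9, np.float64(89.6), np.float64(28.3), -67.3, 523.0, 10.0]]
```

View pics/w9.png

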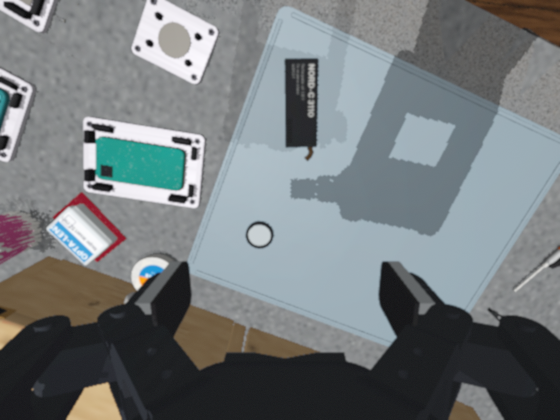

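Run:
```python
from h import *
go(.4383,.1023,.03,202.7)
c=load('w9'); V=c['pixels'].max(2).astype(int)
m=(V<80).astype(np.uint8); m[:205]=0;m[262:]=0;m[:,:235]=0;m[:,285:]=0
k=max(cv2.findContours(m,cv2.RETR_EXTERNAL,cv2.CHAIN_APPROX_NONE)[0],key=len)
w=world(c,k[:,0],.007)[:,:2]*1000; print('lens',cv2.minEnclosingCircle(w.astype(np.float32)),w.min(0),w.max(0))
```

```text
[0.1828, 0.0386, 0.4405, 0.0001, -0.0005, -0.0004] rows 3.8
lens ((601.3836059570312, 115.88037109375), 15.896024703979492) [588.75490675  99.98445332] [601.39605243 131.77628485]
```

Request:
{"fn": "drive_tool", "kwargs": {"increments": [[0.183,0.039,0.4,0,0,0,-1],[0.183,0.039,0.4,0,0,0,-1],[0.183,0.039,0.4,0,0,0,-1],[0.183,0.039,0.4,0,0,0,-1],[0.183,0.039,0.43,0,0,0,-1],[0.183,0.039,0.44,0,0,0,-1],[0.183,0.039,0.44,0,0,0,-1],[0.183,0.039,0.44,0,0,0,-1],[0.183,0.039,0.44,0,0,0,-1]]}}

```text
time: 23.72
eef_pos: [0.4396, 0.1027, 0.0316]
tcp_rot: [-0.617, 3.079, 0.0]
wrist_force: [-0.0, 0.5, -0.2]
opening: 0.0854
grasp_force: 0.0
```

Run:
```python
from h import *
st(); go(.4383,.1023,.002,202.7)
```

```text
t 23.73 pos [0.4396 0.1027 0.0316] yaw -157.34 tilt 0.1 q [ 0.2   0.54  2.11 -0.    0.49 -1.76] F [-0.   0.5 -0.2] open 0.0854 g 0.0
[0.0028, 0.0004, 0.0591, -0.0001, 0.0005, -0.0002] rows 0.5
```

Request:
{"fn": "drive_tool", "kwargs": {"increments": [[0.003,0,0.03,0,0,0,-1],[0.003,0,0.05,0,0,0,-0.5],[0.003,0,0.058,0,0,0,-0.5],[0.003,0,0.059,0,0,0,-0.5],[0.003,0,0.059,0,0,0,-0.1],[0.003,0,0.059,0,0,0,-0.1],[0.003,0,0.059,0,0,0,0.0],[0.003,0,0.059,0,0,0,0.0]]}}

```text
time: 24.72
eef_pos: [0.4376, 0.1019, 0.0015]
tcp_rot: [-0.617, 3.08, 0.0]
wrist_force: [0.3, -0.2, 1.4]
opening: 0.0426
grasp_force: 0.0
```

Request:
{"fn": "drive_tool", "kwargs": {"increments": [[0,0,0,0,0,0,0.15],[0,0,0,0,0,0,0.25],[0,0,0,0,0,0,0.6],[0,0,0,0,0,0,0.6],[0,0,0,0,0,0,0.6]]}}

```text
time: 25.35
eef_pos: [0.4376, 0.102, 0.0019]
tcp_rot: [-0.617, 3.08, 0.0]
wrist_force: [-2.1, -0.9, 8.8]
opening: 0.0356
grasp_force: 58.8
```

Request:
{"fn": "drive_tool", "kwargs": {"increments": [[0,0,-0.02,0,0,0,0.6],[0,0,-0.06,0,0,0,0.6],[0,0,-0.14,0,0,0,0.6],[0,0,-0.2,0,0,0,0.6],[0,0,-0.2,0,0,0,0.6],[0,0,-0.2,0,0,0,0.6]]}}

```text
time: 26.1
eef_pos: [0.4371, 0.1018, 0.1011]
tcp_rot: [0.617, -3.08, -0.0]
wrist_force: [-0.2, -0.4, -0.2]
opening: 0.0351
grasp_force: 60.0
```

Run:
```python
from h import *
st(); c=snap('wrist','w10'); go(.43,-.075,.12,142)
# battery pad centre from w1/w2: project a hypothesised pad rectangle at the plate centre onto w1
c=load('w1'); C=np.array([.4334,-.2529]); a=np.deg2rad(82.0); u=np.array([np.cos(a),np.sin(a)]); v=np.array([u[1],-u[0]])
im=cv2.cvtColor(cv2.resize(c['pixels'],None,fx=4,fy=4,interpolation=cv2.INTER_CUBIC),cv2.COLOR_RGB2BGR)
q=[np.r_[C+sx*.049*u+sy*.019*v,.007] for sx,sy in((1,1),(1,-1),(-1,-1),(-1,1))]
p=(pix(c,q)+.5)*4-.5
cv2.polylines(im,[p.round().astype(int)],True,(0,0,255),1)
A=im[460:920,780:1120]; B=cv2.imread('pics/w10.png')[60:380]
B=cv2.resize(B,None,fx=.8,fy=.8); H=max(A.shape[0],B.shape[0])
o=np.zeros((H,A.shape[1]+B.shape[1],3),np.uint8);o[:A.shape[0],:A.shape[1]]=A;o[:B.shape[0],A.shape[1]:]=B
cv2.imwrite('pics/v10.png',o);print(o.shape)
```

```text
t 26.1 pos [0.4371 0.1018 0.1011] yaw -157.33 tilt 0.01 q [ 0.2   0.39  2.09  0.    0.66 -1.76] F [-0.2 -0.4 -0.2] open 0.0351 g 60.0
[0.1489, -0.321, -0.0386, -0.0001, -0.0004, 0.3371] rows 5.7
(460, 788, 3)
```

View pics/v10.png

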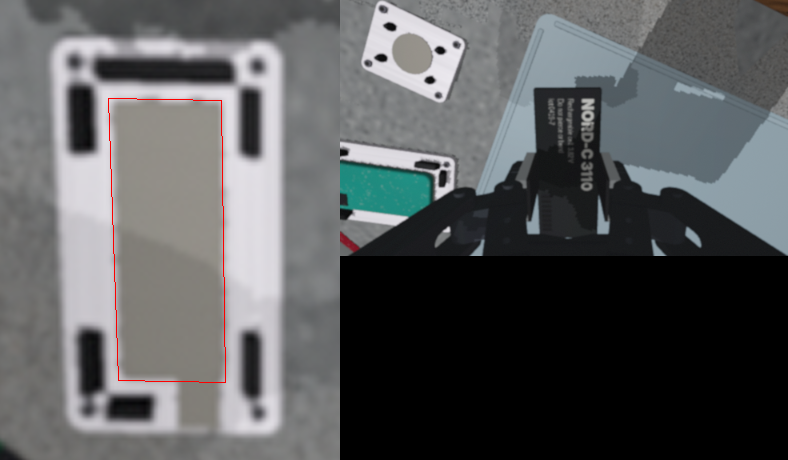

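Run:
```python
from h import *
go(.4337,-.2534,.1,82.5)
```

```text
[0.2795, -0.6531, 0.0015, -0.0004, -0.0003, 0.6676] rows 11.2
```

Request:
{"fn": "drive_tool", "kwargs": {"increments": [[0.28,-0.653,0,0,0,0.667,0.6],[0.28,-0.653,0,0,0,0.667,0.6],[0.28,-0.653,0,0,0,0.667,0.6],[0.28,-0.653,0,0,0,0.667,0.6],[0.28,-0.653,0,0,0,0.667,0.6],[0.28,-0.653,0,0,0,0.667,0.6],[0.28,-0.653,0,0,0,0.667,0.6],[0.28,-0.653,0,0,0,0.667,0.6],[0.28,-0.653,0,0,0,0.667,0.6],[0.28,-0.653,0,0,0,0.667,0.6],[0.28,-0.653,0,0,0,0.667,0.6],[0.28,-0.653,0,0,0,0.667,0.6]]}}

```text
time: 27.65
eef_pos: [0.4334, -0.2529, 0.1]
tcp_rot: [-2.358, -2.072, 0.001]
wrist_force: [0.1, 0.7, -0.3]
opening: 0.035
grasp_force: 60.1
```

Request:
{"fn": "drive_tool", "kwargs": {"increments": [[0,0,0,0,0,0,0.6],[0,0,0.06,0,0,0,0.6],[0,0,0.12,0,0,0,0.6],[0,0,0.14,0,0,0,0.6],[0,0,0.14,0,0,0,0.6],[0,0,0.14,0,0,0,0.6]]}}

```text
time: 28.4
eef_pos: [0.4347, -0.2536, 0.0321]
tcp_rot: [2.359, 2.073, 0.001]
wrist_force: [-0.5, -0.3, -0.5]
opening: 0.0349
grasp_force: 60.1
```

Run:
```python
from h import *
st(); go(.4337,-.2534,.007,82.5); snap('wrist','w11')
```

```text
t 28.4 pos [ 0.4347 -0.2536  0.0321] yaw 82.64 tilt 0.07 q [-0.55  0.58  2.    0.    0.57 -0.42] F [-0.5 -0.3 -0.5] open 0.0349 g 60.1
[0.0003, -0.0021, 0.0502, 0.0004, 0.0002, 0.0008] rows 0.4
```

View pics/w11.png

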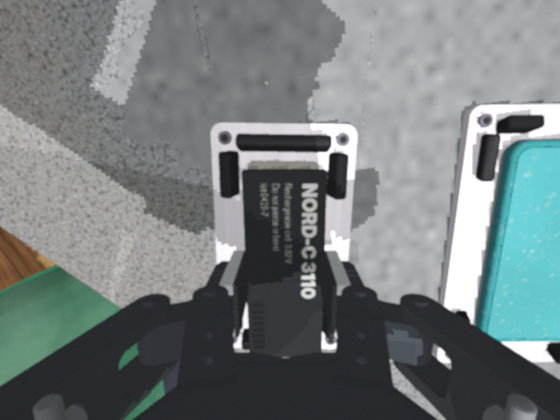

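Request:
{"fn": "drive_tool", "kwargs": {"increments": [[0,-0.002,0.02,0,0,0,0.6],[0,-0.002,0.035,0,0,0,0.6],[0,-0.002,0.044,0,0,0,0.6],[0,-0.002,0.048,0,0,0,0.6],[0,-0.002,0.05,0,0,0,0.6],[0,-0.002,0.05,0,0,0,0.6]]}}

```text
time: 29.2
eef_pos: [0.4329, -0.253, 0.0069]
tcp_rot: [-2.36, -2.073, 0.0]
wrist_force: [-3.1, 1.1, 10.4]
opening: 0.0353
grasp_force: 61.5
```

Request:
{"fn": "drive_tool", "kwargs": {"increments": [[0,0,0,0,0,0,0.05],[0,0,0,0,0,0,-0.2],[0,0,0,0,0,0,-0.5],[0,0,0,0,0,0,-0.5],[0,0,0,0,0,0,-0.5],[0,0,-0.03,0,0,0,-0.5],[0,0,-0.1,0,0,0,-1],[0,0,-0.2,0,0,0,-1],[0,0,-0.35,0,0,0,-1],[0,0,-0.45,0,0,0,-1],[0,0,-0.45,0,0,0,-1],[0,0,-0.45,0,0,0,-1]]}}

```text
time: 30.7
eef_pos: [0.4327, -0.2529, 0.2319]
tcp_rot: [2.359, 2.073, 0.0]
wrist_force: [0.7, 0.0, -0.5]
opening: 0.0856
grasp_force: 0.0
```

Run:
```python
from h import *
st(); c=snap('wrist','w12'); 
V=c['pixels'].max(2).astype(int); d=(V<75).astype(np.uint8); d[250:]=0
d1=cv2.morphologyEx(cv2.morphologyEx(d,cv2.MORPH_CLOSE,np.ones((9,9))),cv2.MORPH_OPEN,np.ones((17,17)))
print('bat',rects(c,d1,.011,60,140))
go(.59,.05,.2,120)
```

```text
t 30.7 pos [ 0.4327 -0.2529  0.2319] yaw 82.61 tilt 0.04 q [-0.55  0.24  1.9  -0.    1.   -0.42] F [ 0.7  0.  -0.5] open 0.0856 g 0.0
bat [[705.5, -282.5, np.float64(62.3), np.float64(28.2), -7.4, 520.0, 181.0], [434.2, -251.7, np.float64(121.8), np.float64(63.8), 82.1, 282.0, 178.0]]
[0.6409, 0.235, 0.0617, -0.0003, -0.0003, -0.2077] rows 5.5
```

View pics/w12.png

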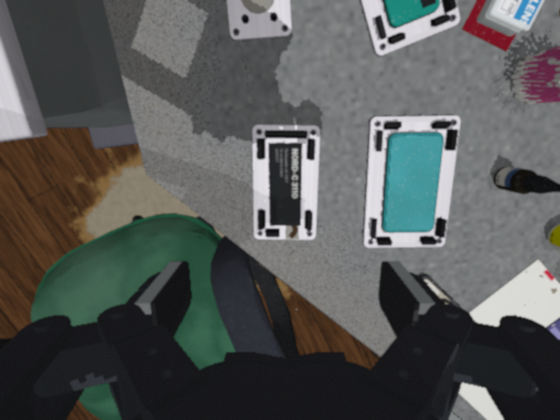

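Request:
{"fn": "drive_tool", "kwargs": {"increments": [[0.64,0.235,0.06,0,0,-0.07,-1],[0.64,0.235,0.06,0,0,-0.07,-1],[0.64,0.235,0.06,0,0,-0.07,-1],[0.64,0.235,0.06,0,0,-0.07,-1],[0.64,0.235,0.06,0,0,-0.07,-1],[0.64,0.235,0.06,0,0,-0.07,-1],[0.64,0.235,0.06,0,0,-0.07,-1],[0.64,0.235,0.06,0,0,-0.07,-1],[0.64,0.235,0.06,0,0,-0.07,-1]]}}

```text
time: 31.88
eef_pos: [0.5901, 0.048, 0.2008]
tcp_rot: [-2.119, -2.318, 0.002]
wrist_force: [-0.1, -1.3, 0.1]
opening: 0.0853
grasp_force: 0.0
```

Run:
```python
from h import *
st(); c=snap('wrist','w13')
V=c['pixels'].max(2).astype(int)
u=pix(c,[[.606,.117,.006]])[0]; print('expected px',u)
m=(V<90).astype(np.uint8)
for k in cv2.findContours(m,cv2.RETR_LIST,cv2.CHAIN_APPROX_NONE)[0]:
    if len(k)<20: continue
    w=world(c,k[:,0],.007)[:,:2]*1000; ce,rad=cv2.minEnclosingCircle(w.astype(np.float32))
    if 10<rad<25 and np.hypot(ce[0]-606,ce[1]-117)<60: print(len(k),np.round(ce,1),round(rad,1),w.mean(0).round(1),np.ptp(w,axis=0).round(1),k[:,0].mean(0))
```

```text
t 31.88 pos [0.5901 0.048  0.2008] yaw 95.13 tilt 0.08 q [ 0.06  0.41  1.73 -0.    1.   -0.03] F [-0.1 -1.3  0.1] open 0.0853 g 0.0
expected px [305.82670724 125.45432164]
89 [606.8 115.7] 16.5 [606.6 115.7] [32.5 32.8] [306.38202247 126.70786517]
96 [606.6 115.6] 17.8 [606.7 116. ] [35.4 34.1] [306.47916667 126.36458333]
```

Run:
```python
from h import *
go(.6067,.1157,.03,95)
```

```text
[0.1321, 0.0451, 0.3422, -0.0002, 0.0, 0.0007] rows 3.0
```

Request:
{"fn": "drive_tool", "kwargs": {"increments": [[0.132,0.045,0.3,0,0,0,-1],[0.132,0.045,0.3,0,0,0,-1],[0.132,0.045,0.3,0,0,0,-1],[0.132,0.045,0.33,0,0,0,-1],[0.132,0.045,0.34,0,0,0,-1],[0.132,0.045,0.34,0,0,0,-1],[0.132,0.045,0.34,0,0,0,-1],[0.132,0.045,0.34,0,0,0,-1]]}}

```text
time: 32.92
eef_pos: [0.6079, 0.1166, 0.0325]
tcp_rot: [2.118, 2.319, 0.002]
wrist_force: [-0.2, 0.6, 0.6]
opening: 0.0855
grasp_force: 0.0
```

Run:
```python
from h import *
st(); go(.6067,.1157,.0025,95)
```

```text
t 32.92 pos [0.6079 0.1166 0.0325] yaw 95.18 tilt 0.11 q [0.17 0.68 1.74 0.   0.72 0.08] F [-0.2  0.6  0.6] open 0.0855 g 0.0
[-0.0016, -0.0027, 0.06, 0.0006, -0.0001, 0.001] rows 0.5
```

Request:
{"fn": "drive_tool", "kwargs": {"increments": [[-0.001,-0.002,0.03,0,0,0,-1],[-0.001,-0.002,0.05,0,0,0,-0.5],[-0.001,-0.002,0.058,0,0,0,-0.4],[-0.001,-0.002,0.059,0,0,0,-0.3],[-0.001,-0.002,0.059,0,0,0,0],[-0.001,-0.002,0.059,0,0,0,0.1],[-0.001,-0.002,0.059,0,0,0,0.2],[-0.001,-0.002,0.059,0,0,0,0.3],[-0.001,-0.002,0.059,0,0,0,0.6],[-0.001,-0.002,0.059,0,0,0,0.6],[-0.001,-0.002,0.059,0,0,0,0.6]]}}

```text
time: 34.3
eef_pos: [0.6066, 0.1163, 0.0026]
tcp_rot: [2.118, 2.32, 0.001]
wrist_force: [-1.9, 0.0, 6.2]
opening: 0.0315
grasp_force: 58.9
```

Request:
{"fn": "drive_tool", "kwargs": {"increments": [[0,0,-0.01,0,0,0,0.6],[0,0,-0.04,0,0,0,0.6],[0,0,-0.1,0,0,0,0.6],[0,0,-0.16,0,0,0,0.6],[0,0,-0.16,0,0,0,0.6],[0,0,-0.16,0,0,0,0.6]]}}

```text
time: 35.05
eef_pos: [0.6061, 0.1162, 0.082]
tcp_rot: [2.118, 2.32, 0.0]
wrist_force: [0.2, 0.1, -1.0]
opening: 0.0315
grasp_force: 59.4
```

Run:
```python
from h import *
st(); snap('wrist','w14'); snap('side','s14')
a=cv2.imread('pics/w14.png')[150:390,140:430]; b=cv2.imread('pics/s14.png'); s=r.observe()
cs=load('s14'); u=pix(cs,[s['eef_pos']])[0]; print(u, pix(load('w14'),[s['eef_pos']]))
x,y=np.clip(u.astype(int),[45,45],[514,374]); b=cv2.resize(b[y-45:y+45,x-45:x+45],(480,480),interpolation=cv2.INTER_CUBIC)
a=cv2.resize(a,(300,248)); o=np.zeros((480,780,3),np.uint8);o[:248,:300]=a;o[:,300:]=b; cv2.imwrite('pics/v14.png',o)
go(.4308,-.0538,.08,86.6)
```

```text
t 35.05 pos [0.6061 0.1162 0.082 ] yaw 95.21 tilt 0.0 q [0.17 0.61 1.73 0.   0.8  0.08] F [ 0.2  0.1 -1. ] open 0.0315 g 59.4
[285.70378844 160.86528758] [[282.57160461 266.56920743]]
[-0.3067, -0.3789, 0.0027, -0.0005, 0.0001, 0.0478] rows 3.9
```

View pics/v14.png

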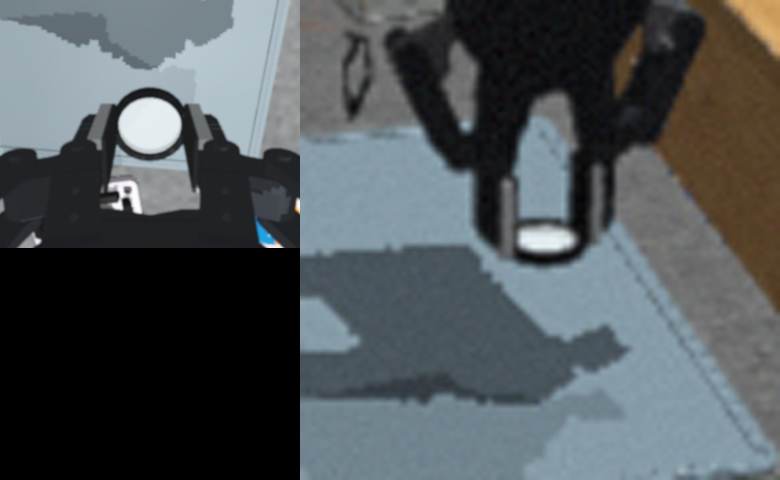

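Request:
{"fn": "drive_tool", "kwargs": {"increments": [[-0.307,-0.379,0,0,0,0.048,0.6],[-0.307,-0.379,0,0,0,0.048,0.6],[-0.307,-0.379,0,0,0,0.048,0.6],[-0.307,-0.379,0,0,0,0.048,0.6],[-0.307,-0.379,0,0,0,0.048,0.6],[-0.307,-0.379,0.04,0,0,0.048,0.6],[-0.307,-0.379,0.08,0,0,0.048,0.6],[-0.307,-0.379,0.1,0,0,0.048,0.6],[-0.307,-0.379,0.1,0,0,0.048,0.6],[-0.307,-0.379,0.1,0,0,0.048,0.6],[-0.307,-0.379,0.1,0,0,0.048,0.6]]}}

```text
time: 36.52
eef_pos: [0.432, -0.0538, 0.0323]
tcp_rot: [2.286, 2.153, 0.001]
wrist_force: [0.1, 0.0, 0.1]
opening: 0.0312
grasp_force: 59.5
```

Run:
```python
from h import *
c=load('w14'); V=c['pixels'].min(2).astype(int); m=(V>170).astype(np.uint8)
n,l,s_,ce=cv2.connectedComponentsWithStats(m); i=l[265,285]; print(s_[i],ce[i])
w=world(c,[ce[i]],.0865)[0]; a=np.deg2rad(95.2); d=w[:2]-np.array([.6061,.1162]); print('lens in tool x,y', d@[np.cos(a),np.sin(a)], d@[np.sin(a),-np.cos(a)])
st(); go(.4308,-.0538,.0077,86.6)
```

```text
[ 255  245   60   53 2488] [284.39348875 270.89469453]
lens in tool x,y 0.00026562017321102473 0.00034027391634647536
t 36.52 pos [ 0.432  -0.0538  0.0323] yaw 86.57 tilt 0.06 q [-0.15  0.52  2.14  0.    0.47 -0.09] F [0.1 0.  0.1] open 0.0312 g 59.5
[-0.0001, -0.0025, 0.0492, 0.0003, 0.0, -0.0002] rows 0.4
```

Request:
{"fn": "drive_tool", "kwargs": {"increments": [[0,-0.002,0.02,0,0,0,0.6],[0,-0.002,0.035,0,0,0,0.6],[0,-0.002,0.043,0,0,0,0.6],[0,-0.002,0.046,0,0,0,0.6],[0,-0.002,0.048,0,0,0,0.6],[0,-0.002,0.048,0,0,0,0.6]]}}

```text
time: 37.28
eef_pos: [0.4306, -0.0538, 0.0079]
tcp_rot: [2.287, 2.154, 0.0]
wrist_force: [-0.8, 0.1, -0.2]
opening: 0.0314
grasp_force: 59.5
```

Request:
{"fn": "drive_tool", "kwargs": {"increments": [[0,0,0.001,0,0,0,0.6],[0,0,0.002,0,0,0,0.6],[0,0,0.002,0,0,0,0.6]]}}

```text
time: 37.65
eef_pos: [0.4307, -0.0538, 0.0076]
tcp_rot: [2.287, 2.154, 0.001]
wrist_force: [-2.2, 0.1, 12.1]
opening: 0.032
grasp_force: 61.2
```

Firm contact; release and retreat.

Request:
{"fn": "drive_tool", "kwargs": {"increments": [[0,0,0,0,0,0,0.15],[0,0,0,0,0,0,-0.1],[0,0,0,0,0,0,-0.3],[0,0,0,0,0,0,-0.4],[0,0,0,0,0,0,-0.4],[0,0,-0.03,0,0,0,-0.4],[0,0,-0.1,0,0,0,-0.6],[0,0,-0.2,0,0,0,-1],[0,0,-0.35,0,0,0,-1],[0,0,-0.5,0,0,0,-1],[0,0,-0.5,0,0,0,-1],[0,0,-0.5,0,0,0,-1]]}}

```text
time: 39.15
eef_pos: [0.4315, -0.0539, 0.2598]
tcp_rot: [2.284, 2.151, 0.006]
wrist_force: [1.5, -0.4, 0.1]
opening: 0.0853
grasp_force: 0.0
```

Run:
```python
from h import *
st(); c=snap('wrist','w15')
a=c['pixels'][60:300,:,::-1]; cv2.imwrite('pics/v15.png',cv2.resize(a,None,fx=1.4,fy=1.4))
```

```text
t 39.15 pos [ 0.4315 -0.0539  0.2598] yaw 86.57 tilt 0.34 q [-0.15  0.1   2.01 -0.    1.03 -0.09] F [ 1.5 -0.4  0.1] open 0.0853 g 0.0
```

View pics/v15.png

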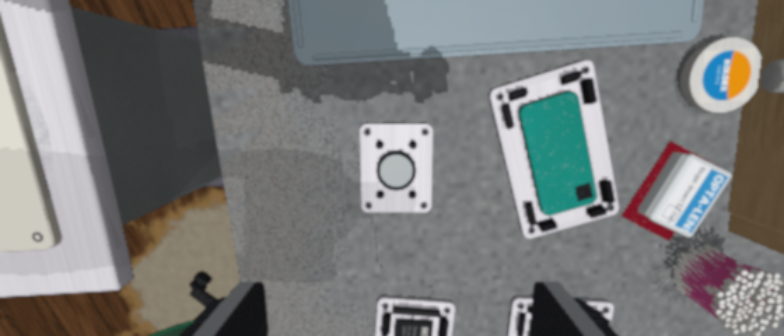

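The lens sits centred between its four pins at crop (396,170), and the small phone lies flat in its holder at (557,152). All four parts are now placed, the gripper is clear and the tub is untouched.

```bash
python3 -c "
from plant import r
print(r.job_done())"
```

```text
the job is handed in; nothing more can be done
None
```

I put the large phone, small phone, battery (tail out through its slot) and loupe lens into their holders in that order; the job was handed in at about 39 s, with the tub and dropper bottle left untouched and no verdict returned.

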